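# Seat the serving board on the studs of the display stand

## Robot

A 7-joint arm with a two-finger parallel gripper is mounted at the origin on a cart in front of the work surface, level with it; the furniture and walls round the work are solid. World frame = base frame: x ahead of the robot, y to its left, z up, the work surface at z = 0. Lengths are in m, angles in rad, forces in N, time in s.
With the tool pointing down it reaches from about 0.4 to 0.9 m from the base axis. Payload 5.5 kg.
Tool frame: the origin (TCP) lies at the very end of the fingers, on their centre line; the grasp point (between the pads) lies 19 mm behind it; z points along the fingers, y is the line along which they close (so a half turn about z gives the same grasp; the last joint's range is limited). The gripper opens to 85 mm and grips with 20 to 120 N. Pads are 22 mm wide; open, the fingers measure 114 mm over their backs; the gripper's body (76 mm by 85 mm) begins 54 mm behind the grasp point. The pads swing forward as they close: fully open they stand 13 mm farther back than shut.
Start: joints at [-1.003, 0.501, -0.427, 1.55, 0.221, 1.138, -0.21], TCP at [0.195, 0.62, 0.207] pointing down, gripper open.
Joint ranges: [-2.88, 2.88], [-0.31, 2.03], [-1.54, 1.56], [0.2, 2.42], [-1.41, 4.55], [0.19, 2.02], [-2.57, 2.57]. Speed limits (rad/s): [2.57, 2.57, 3.14, 3.14, 3.14, 3.14, 3.14].

## Interface

Orientations are given as a unit quaternion [w, x, y, z].
In Python, from cell import status, cams, r, cut_out, landmark_of gives the robot as it stands.
- The arm moves only by the shell command python3 -m pendant 'ROWS' [OPENING]. ROWS is JSON, one flat list of numbers, 6 for each row, row after row: the shift along the tool's x, y, z in mm, then the turn, a rotation vector about the tool's x, y, z in degrees. In form: [x, y, z, rx, ry, rz, x, y, z, rx, ry, rz, ...]. A call has 1 to 20 rows; each row is the pose to reach, as a shift and turn from the pose commanded when the call began, along the tool's axes at that moment; what a row does not reach only later rows make up. A row lasts 1/10 s, in which the tool goes at most 50 mm and 8.59 degrees, less where a joint would pass 70% of its speed; a pose out of reach is approached as far as the arm can. A call with a gripper value outside its range is refused whole. OPENING is the finger opening in mm, from 0 to 85.4, set as the call begins (- or left out, the last holds). The fingers move at their own pace and stop on an object; the grip force is fixed at half the most. Time passes only in rows, so rows that repeat a pose let the fingers close. It gives the time, the measured TCP pose, the force, the opening and the grip force at its end, in the units of the state.
- status.sense(): the state, without advancing time (a new reading comes with each control period).
- cams.grab_frame(name): name is "scene" or "top" or "wrist"; returns the picture (400x640x3 uint8, red, green, blue); there is no depth.
- cams.camera_params(name): a dict with "vertical_fov" (degrees; the focal length in pixels is half the picture's height over the tangent of half this angle, whatever the lens; pixels are square), "cx", "cy" (the principal point, pixels), "k1" (the pictures are not rectified: a ray, as slopes to the right and down, at radius r is drawn at 1 + k1 r^2 times it, then the intrinsics apply), "position" and "orientation" of the camera in the world; the wrist camera has in their place "mount" (4x4, takes a point from camera to tool coordinates, whose origin is the TCP and whose axes are the flange's). Camera axes: x right, y up, looking along -z (the intrinsics and any distortion apply to the point x, -y, -z); pixel columns grow to the right and rows downward; lengths in m; the calibration is good to about 2 mm. A picture is of the moment at which its call begins: read the wrist's pose just before it. camera_params takes no time and is no camera call.
- r.sign_off(): hands the job in; it is judged then, once.
Trained networks look in the newest picture that a camera, given by its name, has taken for a name from the list of things; names that differ only in an ending like _2 or _b are one class to them, and where a whole thing is asked for, a point or a joint stands for the part that bears it (a point fixed in the world has none). Each returns a list of dicts, best first, with "confidence" (0 to 1); they miss things now and then, are a little off and sometimes report something else, mostly with a low value. They report only what shows in the picture. A call takes as long as a camera call.
- cut_out(label, camera): "mask" (400x640 bool, what is visible of it) and "box" ([left, top, right, bottom] in pixels, round what is visible of it).
- landmark_of(label, camera): "point" ([row, column] in pixels: a listed point, or the origin of a listed thing).
The state is a dict: "time_s": time; "qpos": joint angles; "joint_velocities": joint speeds; "joint_torque": joint torques, N m; "tcp_pos": TCP position; "tool_rot": TCP orientation; "ft_force": force on the tool from outside, world axes, zero at the start; "moment": the same for the moment, N m; "width": opening from 0.0 (shut) to 1.0 (fully open); "gripper_force": force on a finger pad.
Only numpy, scipy, OpenCV 4.12 (cv2) and the standard library are available. Lean on these libraries where they do the work, as an engineer would, in place of code of your own. Each camera call takes 0.05 s, during which the arm holds its last target. There are 200 camera calls.

## Task

Take the round serving board by its handle and fit it on the display stand: thread it over the central spigot, turn it until the three studs find its three holes, and slide it down until it lies fully home and flat on the flange. Feel for the studs gently, never press or drop the board hard on the stand, then let go and leave the other things on the table where they are.

Things in the scene. Friction and masses are not known exactly. Their poses are not given: they have to be found in the camera images.
- board: Round wooden serving board, 130 mm across, 10 mm thick, flat on the table, 0.25 to 0.5 kg, with a steel carrying handle. Origin: centre of the underside, z up. A bore 25.5 mm wide goes through its middle; three holes 12.5 mm wide go through on a circle of 36 mm radius, at 90, 210 and 330 degrees from the board's +x towards +y. The bore and holes are hardly bevelled.
- board_grip (a point): Middle of the board's fixed handle bar, 55 mm above the board's underside; axes as the board's. The bar runs straight along x over the bore, 66 mm long, 14 mm wide (y) and 14 mm high, on two posts 10 mm thick at x = -28 and +28 mm (46 mm clear between them).
- stand: Low display stand, fixed to the table: white foot 120 mm across, and a metal spindle head, a flange 96 mm across with a central spigot and three studs. Origin: centre of its underside, z up. A stiff brake (2 N m) holds the head where it was left: the studs, 120 degrees apart, stand at 90, 210 and 330 degrees from the stand's +x towards +y plus an unmeasured angle between 0.1 and 1.4 rad.
- stand_seat (a point): Centre of the flange's flat top (the seat), 50 mm above the underside; axes as the stand's, not the head's. Studs on a 36 mm radius: 10 mm thick, 14 mm high, tops slightly bevelled. The sprung head gives up to 3 mm under 4 to 28 N of push. The board fits in any of three turns; turned wrong it rests on the studs, 14 mm above the seat. Play at each side: 0.75 mm round the spigot, 1.25 mm round the studs.
- spigot_tip (a point): Tip of the stand's central spigot, 29 mm above the seat. The spigot is 24 mm thick and straight up to 21 mm above the seat, then tapers to 10 mm at the tip. Axes as the stand's.
- salt_shaker: Salt shaker, 44 mm thick, 90 mm high, standing; bystander. Origin: centre of its underside.
- price_block_1: Small black price sign in a wooden block, 22x62x58 mm; bystander. Origin: centre of its underside.
- honey_jar: Jar with red lid, 62 mm wide, 86 mm high; bystander. Origin: centre of its underside.
- jam_jar: Jar with pale lid, 62 mm wide, 99 mm high; bystander. Origin: centre of its underside.
- pepper_mill: Wooden pepper mill, 58 mm thick, 150 mm high; bystander. Origin: centre of its underside.
- chalk_pen: White and blue marker pen lying on the table, 17x135x16 mm; bystander. Origin: centre of its underside.

How it is judged:
By the outcome, as a careful person would: the job done as asked, in the order asked, and still so for the second after the job is handed in, with the robot touching nothing.
It also fails if it takes over 72 s, if anything falls off the work surface, if the arm or the gripper's body presses on something with over 40 N, if the wrist force passes 120 N, or if a joint passes its speed limit or range.

## Working session

There is one attempt and no reset: what is moved stays moved. The work goes in short steps, Python scripts to look and compute and a shell command to move; the robot and the scene stay as the last step left them, time stands still between calls to the robot, and variables do not carry over. Pictures are saved under pics/ and viewed, at most 10 in all, crops included, and the job is handed in when it is done.

```bash
ls; mkdir -p pics; cat > h.py <<'E'
import numpy as np, cv2
from scipy.spatial.transform import Rotation as R
from cell import status, cams, r, cut_out, landmark_of
def rot(q): return R.from_quat([q[1],q[2],q[3],q[0]])
def campose(n,s=None):
    p=cams.camera_params(n)
    if 'mount' in p:
        s=s or status.sense(); M=np.array(p['mount']); T=rot(s['tool_rot']).as_matrix()
        return p,T@M[:3,:3],T@M[:3,3]+np.array(s['tcp_pos'])
    return p,rot(p['orientation']).as_matrix(),np.array(p['position'])
def ray(n,pt,cp=None):
    p,Rc,t=cp or campose(n); f=200/np.tan(np.radians(p['vertical_fov'])/2)
    K=np.array([[f,0,p['cx']],[0,f,p['cy']],[0,0,1.]])
    u=cv2.undistortPoints(np.array([[[pt[1],pt[0]]]],float),K,np.array([p['k1'],0,0,0,0.])).ravel()
    return t,Rc@np.array([u[0],-u[1],-1])
def onz(n,pt,z,cp=None):
    t,d=ray(n,pt,cp); return t+d*(z-t[2])/d[2]
def proj(n,P,cp=None):
    p,Rc,t=cp or campose(n); f=200/np.tan(np.radians(p['vertical_fov'])/2)
    c=(np.atleast_2d(P)-t)@Rc; x=c[:,0]/-c[:,2]; y=-c[:,1]/-c[:,2]; k=1+p['k1']*(x*x+y*y)
    return np.c_[p['cy']+f*y*k,p['cx']+f*x*k]
def save(im,name): cv2.imwrite('pics/'+name,im[:,:,::-1])
E
python3 - <<'E'
from h import *
s=status.sense();print(s)
Z=dict(board=0,board_grip=.055,stand=0,stand_seat=.05,spigot_tip=.079,salt_shaker=0,price_block_1=0,honey_jar=0,jam_jar=0,pepper_mill=0,chalk_pen=0)
for c in ['top','scene']:
    save(cams.grab_frame(c),c+'0.png'); print(c,cams.camera_params(c))
    for l,z in Z.items():
        for d in landmark_of(l,c)[:1]: print(c,l,np.round(d['confidence'],2),np.round(d['point'],1),onz(c,d['point'],z).round(4))
E
```

```text
pics
{'time_s': 0.0, 'qpos': array([-1.00282486,  0.50185692, -0.4267693 ,  1.5514713 ,  0.22078896,
        1.13829872, -0.21030787]), 'joint_velocities': array([ 0.00076081, -0.00039033, -0.0006329 ,  0.00133559, -0.00047213,
       -0.00035676, -0.00216425]), 'joint_torque': array([ 4.62026983e-04, -5.69529104e+01, -5.81631124e+00, -2.80939007e+01,
        1.05285933e-02,  1.21531458e-02,  2.92761433e-05]), 'tcp_pos': array([0.19487163, 0.61930807, 0.20554292]), 'tool_rot': array([-1.82867015e-04,  1.51783048e-01,  9.88413337e-01, -9.73637491e-04]), 'ft_force': array([ 0.08911866, -0.63431547, -0.81098747]), 'moment': array([-0.01419503,  0.03512289,  0.02917314]), 'gripper_force': 0.0, 'width': 0.9994709048061897}
top {'vertical_fov': 56.49989166783142, 'cx': 317.42478802701044, 'cy': 204.83305470354557, 'k1': -0.02320744994624353, 'position': array([0.52272746, 0.14432989, 0.94563129]), 'orientation': array([ 0.71036938,  0.01345356, -0.02085584, -0.70339134])}
top board 0.79 [192.4 282.8] [0.5995 0.2231 0.    ]
top board_grip 0.84 [188.8 282.1] [0.6037 0.2203 0.055 ]
top stand 
[... 703 characters left out ...]
 0.85291832,  0.31145314, -0.14093891, -0.39454215])}
scene board 0.74 [199.5 391.8] [0.7468 0.0518 0.    ]
scene board_grip 0.76 [183.4 289.3] [0.6018 0.2196 0.055 ]
scene stand 0.72 [200.9 392.8] [0.7449 0.0479 0.    ]
scene stand_seat 0.93 [218.7 353.5] [0.6171 0.0618 0.05  ]
scene spigot_tip 0.61 [208.9 350.5] [0.6133 0.0684 0.079 ]
scene salt_shaker 0.97 [234.7 296.1] [0.5405 0.1482 0.    ]
scene price_block_1 0.57 [186.4 354.4] [0.7248 0.1374 0.    ]
scene honey_jar 0.58 [200.4 393.6] [ 0.7472  0.0474 -0.    ]
scene jam_jar 0.7 [225.7 424.1] [ 0.7306 -0.0403  0.    ]
scene pepper_mill 0.94 [164.4 324.7] [ 0.7351  0.232  -0.    ]
scene chalk_pen 0.72 [259.7 249.7] [0.4353 0.1777 0.    ]
```

```bash
python3 - <<'E'
import cv2
a=cv2.imread('pics/top0.png')[100:300,230:430];b=cv2.imread('pics/scene0.png')[120:320,210:450]
cv2.imwrite('pics/top0c.png',cv2.resize(a,None,fx=3,fy=3,interpolation=cv2.INTER_CUBIC))
cv2.imwrite('pics/scene0c.png',cv2.resize(b,None,fx=3,fy=3,interpolation=cv2.INTER_CUBIC))
E
```

```text
(no output)
```

View pics/top0c.png

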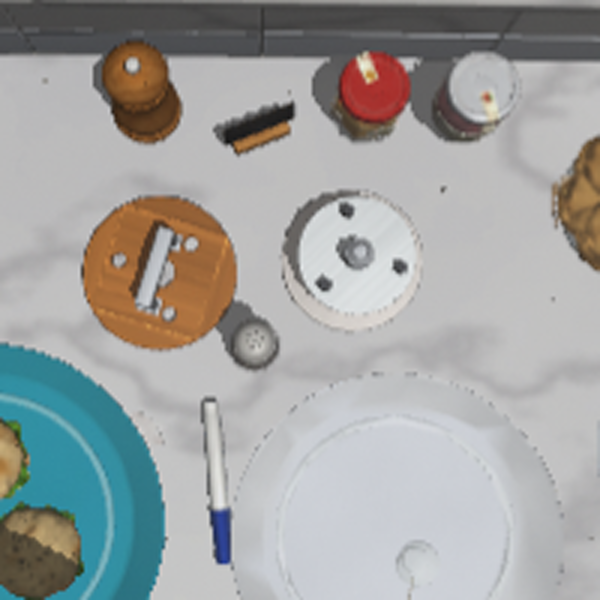

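View pics/scene0c.png

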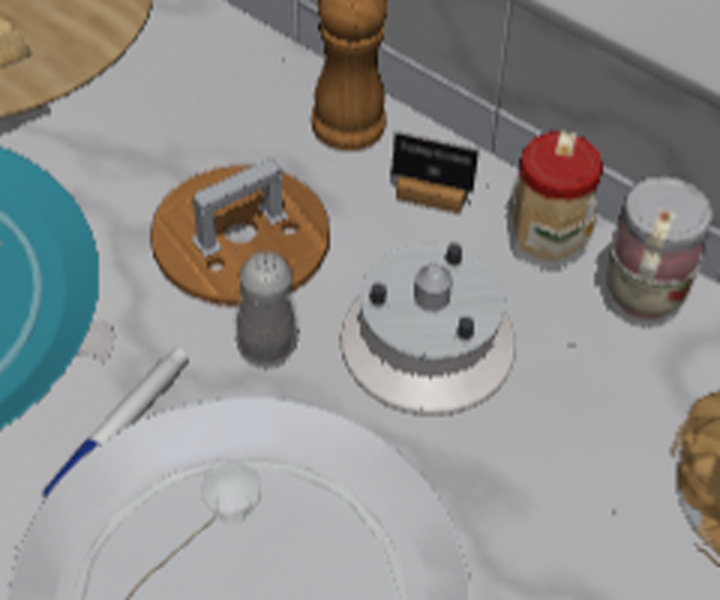

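The top view shows the board at crop (160,272), with its handle running up the image, about along world x. Its holes are at (120,260), (191,244) and (168,314). The stand's spigot is at (357,252) and its studs at (347,210), (400,267) and (323,284). The shaker sits between the two, near the board. The scene view agrees with this.

```bash
cat >> h.py <<'E'
def rows(pos,yaw,s=None,tilt=None):
    "yaw: world angle of tool y axis (deg), tool z down; gives shift mm + rotvec deg"
    s=s or status.sense(); T=rot(s['tool_rot']); a=np.radians(yaw)
    y=np.array([np.cos(a),np.sin(a),0]); z=np.array([0,0,-1.]); G=R.from_matrix(np.c_[np.cross(y,z),y,z])
    return np.r_[T.inv().apply(np.array(pos)-s['tcp_pos'])*1e3, np.degrees((T.inv()*G).as_rotvec())].round(2)
E
python3 - <<'E'
from h import *
print(cams.camera_params('wrist'))
f=lambda x,y,z: onz('top',[100+y/3,230+x/3],z)[:2]
ang=lambda v: np.degrees(np.arctan2(v[1],v[0])).round(1)
B=[f(120,260,.01),f(191,244,.01),f(168,314,.01)]; c=np.mean(B,0); print('board',c,[ang(b-c) for b in B],[np.linalg.norm(b-c) for b in B])
S=[f(347,210,.064),f(400,267,.064),f(323,284,.064)]; c2=np.mean(S,0); print('stand',c2,[ang(b-c2) for b in S],[np.linalg.norm(b-c2) for b in S])
print('handle',ang(f(167,230,.055)-f(149,306,.055)))
M=np.array(cams.camera_params('wrist')['mount'])
# camera ground-offset: where optical axis hits plane 50 mm..
for tgt,h in [((c[0],c[1]),.2),((c2[0],c2[1]),.25)]:
    print(rows([*tgt,h],ang(B[0]-c)))
E
```

```text
{'vertical_fov': 60.7606522951965, 'cx': 316.8498859903306, 'cy': 198.67373303395144, 'k1': -0.019462324584145096, 'mount': array([[-6.18025486e-04,  9.63083294e-01,  2.69202873e-01,
         6.89484657e-02],
       [ 9.99999542e-01,  3.98488944e-04,  8.70151030e-04,
         1.01754868e-03],
       [ 7.30753551e-04,  2.69203288e-01, -9.63083099e-01,
        -1.66992946e-01],
       [ 0.00000000e+00,  0.00000000e+00,  0.00000000e+00,
         1.00000000e+00]])}
board [0.6025482  0.22125873] [np.float64(72.9), np.float64(-46.8), np.float64(-167.9)] [np.float64(0.03500896426423703), np.float64(0.03566350020498972), np.float64(0.03551005692347735)]
stand [0.61471249 0.06085325] [np.float64(12.8), np.float64(-106.6), np.float64(132.6)] [np.float64(0.03561785314510522), np.float64(0.035973996366288646), np.float64(0.03611750522662033)]
handle -12.5
[-5.0840e+02 -2.5814e+02  6.5800e+00  0.0000e+00 -0.0000e+00 -3.6000e-01]
[-5.6814e+02 -4.0750e+02 -4.3430e+01  0.0000e+00 -0.0000e+00 -3.6000e-01]
```

```bash
python3 -m pendant '[-40,-28,-3,0,0,0,-80,-57,-6,0,0,0,-120,-86,-9,0,0,0,-160,-115,-12,0,0,0,-200,-143,-15,0,0,0,-240,-172,-18,0,0,0,-280,-200,-21,0,0,0,-320,-229,-24,0,0,0,-360,-258,-27,0,0,0,-400,-287,-30,0,0,0,-440,-316,-33,0,0,0,-480,-344,-36,0,0,0,-520,-373,-39,0,0,0,-568,-407,-43,0,0,0,-568,-407,-43,0,0,0,-568,-407,-43,0,0,0,-568,-407,-43,0,0,0]' && python3 - <<'E'
from h import *
s=status.sense();cp=campose('wrist',s);im=cams.grab_frame('wrist');save(im,'w1.png');np.save('w1.npy',np.array([0]));print(s['tcp_pos'])
import pickle;pickle.dump(cp,open('w1.pkl','wb'))
for l,z in [('stand_seat',.05),('spigot_tip',.079),('stand',0)]:
    for d in landmark_of(l,'wrist')[:1]: print(l,d['confidence'],d['point'],onz('wrist',d['point'],z,cp))
E
```

```text
time_s: 2.9
tcp_pos: [0.6139, 0.063, 0.2493]
tool_rot: [-0.001, 0.151, 0.989, 0.001]
ft_force: [-0.0, 1.1, 0.1]
width: 1.001
gripper_force: 0.0
[0.61394957 0.06300262 0.24928579]
stand_seat 0.82 [173.2, 315.7] [0.61792453 0.06135358 0.05      ]
spigot_tip 0.97 [177.4, 315.9] [0.61661068 0.06207467 0.079     ]
stand 0.73 [162.0, 316.5] [0.61430892 0.06335831 0.        ]
```

View pics/w1.png

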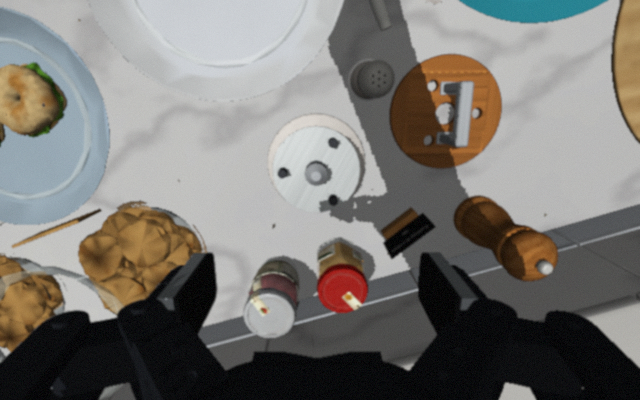

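The wrist view shows the spigot at column 316, row 175 and the studs near (283,173), (334,143) and (334,200) in column, row. The board is at (445,112) with holes near (431,87), (477,113) and (428,140). I'll refine both from this picture.

```bash
python3 - <<'E'
from h import *
import pickle
from scipy.optimize import least_squares
cp=pickle.load(open('w1.pkl','rb')); im=cv2.imread('pics/w1.png'); g=cv2.cvtColor(im,cv2.COLOR_BGR2GRAY).astype(float)
def cen(x,y,r,thr,dark=True):
    p=g[y-r:y+r+1,x-r:x+r+1]; w=np.clip((thr-p) if dark else (p-thr),0,80); yy,xx=np.mgrid[y-r:y+r+1,x-r:x+r+1]
    return [(w*yy).sum()/w.sum(),(w*xx).sum()/w.sum()]
st=[cen(283,173,6,130),cen(334,143,6,130),cen(334,200,6,130)]
print(np.round(st,1))
ho=[cen(431,87,6,140,False),cen(477,113,6,140,False),cen(428,140,6,140,False)]; print(np.round(ho,1))
for nm,P,z in [('stand',st,.058),('board',ho,.007)]:
    W=np.array([onz('wrist',p,z,cp)[:2] for p in P])
    def res(q): return np.ravel([min(([q[0]+.036*np.cos(q[2]+k*2*np.pi/3)-w[0],q[1]+.036*np.sin(q[2]+k*2*np.pi/3)-w[1]] for k in range(3)),key=lambda e:np.hypot(*e)) for w in W])
    c=W.mean(0); s=least_squares(res,[*c,np.arctan2(*(W[0]-c)[::-1])],x_scale=[.01,.01,.1])
    print(nm,s.x[:2].round(4),np.degrees(s.x[2])%120,np.sqrt(2*s.cost/6)*1e3,'mm rms')
# flange ellipse from landmark cut_out
cut=cut_out('board','wrist')[:1]
for d in cut: print('board box',d['box'],d['confidence'])
for l,z in [('board_grip',.055),('board',0)]:
    for d in landmark_of(l,'wrist')[:1]: print(l,d['confidence'],d['point'],onz('wrist',d['point'],z,cp))
a=im[40:220,250:510]; cv2.imwrite('pics/w1c.png',cv2.resize(a,None,fx=3,fy=3,interpolation=cv2.INTER_CUBIC))
print(rows([.600,.2205,.15],72.7))
E
```

```text
[[172.3 283.1]
 [142.5 333.2]
 [200.9 333.4]]
[[ 85.8 431.2]
 [112.6 474.7]
 [  nan   nan]]
stand [0.6158 0.063 ] 12.988569211366737 0.38722943144886435 mm rms<stdin>:7: RuntimeWarning: invalid value encountered in scalar divide
Traceback (most recent call last):
ValueError: Initial guess is outside of provided bounds
```

```bash
python3 -m pendant '[15,37,15,0,0,0,30,74,30,0,0,0,45,111,45,0,0,0,59,147,59,0,0,0,59,147,59,0,0,0,59,147,59,0,0,0,59,147,59,0,0,0]' 50 && python3 - <<'E'
from h import *
import pickle
s=status.sense();cp=campose('wrist',s);im=cams.grab_frame('wrist');save(im,'w2.png');pickle.dump(cp,open('w2.pkl','wb'))
for l,z in [('board_grip',.055),('board',0)]:
    for d in landmark_of(l,'wrist')[:1]: print(l,d['confidence'],d['point'],onz('wrist',d['point'],z,cp))
print([proj('wrist',[.6015+.036*np.cos(np.radians(a)),.221+.036*np.sin(np.radians(a)),.01],cp).round(0) for a in (72.7,192.7,312.7)])
E
```

```text
time_s: 3.8
tcp_pos: [0.6028, 0.2185, 0.191]
tool_rot: [0.0, 0.152, 0.988, -0.0]
ft_force: [-0.1, 0.1, -0.4]
width: 0.582
gripper_force: 0.0
board_grip 0.85 [184.0, 319.8] [0.60569968 0.2211267  0.055     ]
board 0.6 [169.5, 321.9] [0.60368969 0.22450429 0.        ]
[array([[170., 353.]]), array([[140., 300.]]), array([[199., 301.]])]
```

View pics/w2.png

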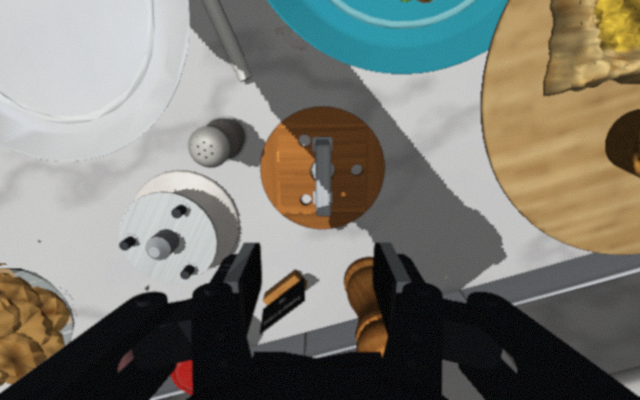

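The board's rim spans columns 261–385 and rows 106–228. The holes are near (305,140), (357,169) and (305,199). The bar runs from (322,138) to (323,215), nearly parallel to tool x.

```bash
python3 - <<'E'
from h import *
import pickle
from scipy.optimize import least_squares
cp=pickle.load(open('w2.pkl','rb')); im=cv2.imread('pics/w2.png'); g=cv2.cvtColor(im,cv2.COLOR_BGR2GRAY).astype(float)
sat=cv2.cvtColor(im,cv2.COLOR_BGR2HSV)[:,:,1].astype(float)
d=cut_out('board','wrist')[0]; m=d['mask'].astype(np.uint8); print(d['box'],d['confidence'])
cs=max(cv2.findContours(m,0,cv2.CHAIN_APPROX_NONE)[0],key=cv2.contourArea)[:,0]
W=np.array([onz('wrist',[p[1],p[0]],.01,cp)[:2] for p in cs])
s=least_squares(lambda q:np.hypot(*(W-q[:2]).T)-q[2],[.6,.22,.065],loss='soft_l1',f_scale=.001); c=s.x; print('rim',c.round(4))
P=[]
for x,y in [(305,140),(357,169),(305,199)]:
    r=8; p=sat[y-r:y+r+1,x-r:x+r+1]; w=np.clip(100-p,0,60); yy,xx=np.mgrid[y-r:y+r+1,x-r:x+r+1]
    P.append([(w*yy).sum()/w.sum(),(w*xx).sum()/w.sum()])
print(np.round(P,1)); H=np.array([onz('wrist',p,.007,cp)[:2] for p in P]); print(H.round(4), np.degrees(np.arctan2(*(H-c[:2]).T[::-1])).round(1), np.hypot(*(H-c[:2]).T).round(4),'centroid',H.mean(0))
a=im[95:240,250:400]; cv2.imwrite('pics/w2c.png',cv2.resize(a,None,fx=4,fy=4,interpolation=cv2.INTER_CUBIC))
B=[onz('wrist',p,.062,cp)[:2] for p in ([138,322],[215,323.5])]; print('bar mid',np.mean(B,0),np.degrees(np.arctan2(*(B[0]-B[1])[::-1])), np.linalg.norm(B[0]-B[1]))
E
```

```text
[259.1, 103.1, 383.7, 229.7] 0.65
rim [0.6022 0.2244 0.064 ]
[[140.3 305.6]
 [169.3 356.2]
 [198.5 306.6]]
[[0.5686 0.2179]
 [0.6129 0.259 ]
 [0.6274 0.1999]] [-169.1   72.8  -44.2] [0.0343 0.0362 0.0352] centroid [0.60297654 0.22562633]
bar mid [0.59942891 0.22579867] 163.8407105111138 0.06960014944199718
```

View pics/w2c.png

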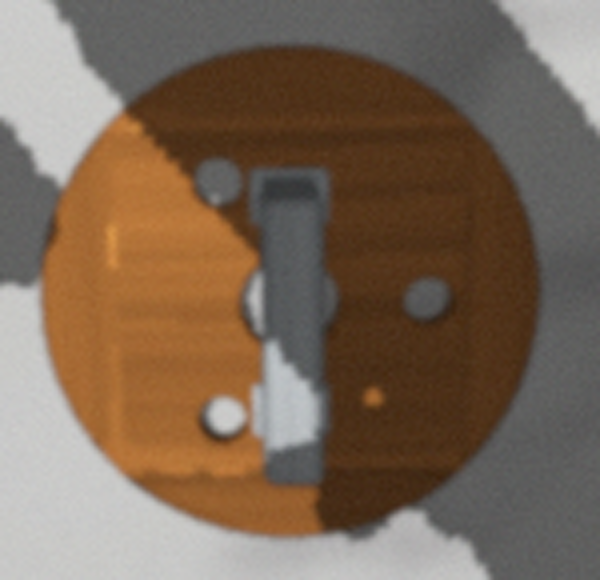

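```bash
python3 - <<'E'
from h import *
print(rows([.602,.2248,.036],73.3), status.sense()['time_s'])
E
```

```text
[ 3.4500e+00  6.2000e+00  1.5523e+02  1.0000e-02  6.0000e-02 -8.8000e-01] 4.0
```

```bash
python3 -m pendant '[3.5,6,40,0,0,-0.9,3.5,6,80,0,0,-0.9,3.5,6,110,0,0,-0.9,3.5,6,130,0,0,-0.9,3.5,6,145,0,0,-0.9,3.5,6,155,0,0,-0.9,3.5,6,155,0,0,-0.9,3.5,6,155,0,0,-0.9]' && python3 -m pendant '[0,0,0,0,0,0,0,0,0,0,0,0,0,0,0,0,0,0,0,0,0,0,0,0,0,0,0,0,0,0,0,0,0,0,0,0,0,0,0,0,0,0,0,0,0,0,0,0]' 8
```

```text
time_s: 4.8
tcp_pos: [0.6018, 0.2263, 0.0365]
tool_rot: [0.001, 0.144, 0.99, 0.0]
ft_force: [-0.1, -0.2, 0.4]
width: 0.585
gripper_force: 0.0
time_s: 5.6
tcp_pos: [0.6016, 0.2261, 0.0367]
tool_rot: [0.001, 0.144, 0.99, 0.0]
ft_force: [-0.8, -0.5, 6.6]
width: 0.104
gripper_force: 54.4
```

```bash
python3 -m pendant '[0,0,0,0,0,0,0,0,0,0,0,0,0,0,0,0,0,0,0,0,0,0,0,0]' 0 && python3 -m pendant '[0,0,-4,0,0,0,0,0,-10,0,0,0,0,0,-20,0,0,0,0,0,-30,0,0,0,0,0,-30,0,0,0,0,0,-30,0,0,0]' && python3 - <<'E'
from h import *
import pickle
print(status.sense()['moment'])
save(cams.grab_frame('scene')[100:260,200:460],'s3.png')
s=status.sense();pickle.dump(campose('wrist',s),open('w3.pkl','wb'));save(cams.grab_frame('wrist'),'w3.png')
a=cv2.resize(cv2.imread('pics/s3.png'),(520,320)); b=cv2.imread('pics/w3.png')[:280,180:460]; o=np.zeros((320,800,3),np.uint8); o[:,:520]=a;o[:280,520:]=b
cv2.imwrite('pics/s3b.png',o)
E
```

```text
time_s: 6.0
tcp_pos: [0.6017, 0.2261, 0.0367]
tool_rot: [0.001, 0.144, 0.99, 0.0]
ft_force: [-1.1, -2.1, 6.9]
width: 0.103
gripper_force: 58.7
time_s: 6.6
tcp_pos: [0.602, 0.2267, 0.0669]
tool_rot: [0.001, 0.144, 0.99, 0.001]
ft_force: [-0.0, 0.1, -0.3]
width: 0.006
gripper_force: 0.0
[-0.0628535  -0.02484445 -0.04101462]
```

View pics/s3b.png

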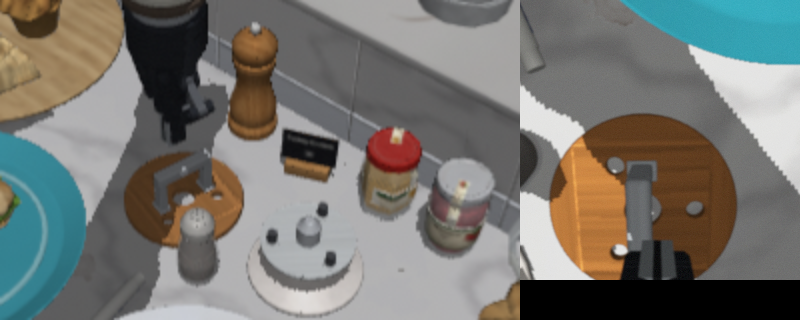

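The lift came up empty. The fingers look to be past the far end of the bar, so I'll check how the TCP projects into each camera.

```bash
python3 - <<'E'
from h import *
import pickle
s=status.sense(); t=np.array(s['tcp_pos']); cp=pickle.load(open('w3.pkl','rb'))
ps=proj('scene',t); print('scene tcp',ps,'in 2x crop',(ps[0]-[100,200])*2, 'grip',(proj('scene',[.602,.225,.055])[0]-[100,200])*2)
print('wrist tcp',proj('wrist',t,cp), 'bar', proj('wrist',[.602,.225,.055],cp))
print('top tcp', proj('top',t))
im=cams.grab_frame('top'); cv2.imwrite('pics/t3.png',cv2.resize(im[120:260,230:430],None,fx=3,fy=3)[:,:,::-1])
a=cv2.imread('pics/w3.png')[100:400,140:500]
o=np.zeros((420,800,3),np.uint8); o[:300,:200]=0
t3=cv2.resize(cv2.imread('pics/t3.png'),(430,300)); o[:300,:430]=t3; o[:300,440:800]=a; cv2.imwrite('pics/c3.png',o[:300])
E
```

```text
scene tcp [[178.33596136 286.59903072]] in 2x crop [156.67192273 173.19806143] grip [164.24842076 174.89236175]
wrist tcp [[238.81296561 314.69346107]] bar [[232.51558014 312.83965677]]
top tcp [[189.24942929 279.16813043]]
```

View pics/c3.png

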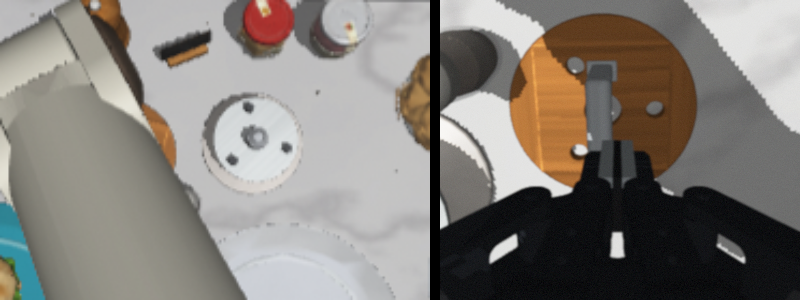

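The wrist and scene views both put the real fingertips higher than the reported TCP. That fits with the pads nipping only the top of the bar. I'll mark predicted positions on the scene picture to measure this.

```bash
python3 - <<'E'
from h import *
import pickle
t=np.array(status.sense()['tcp_pos']); cp=pickle.load(open('w3.pkl','rb'))
im=cams.grab_frame('scene'); x0,y0=245,130
a=cv2.resize(im[y0:y0+80,x0:x0+80],None,fx=7,fy=7,interpolation=cv2.INTER_CUBIC)[:,:,::-1].copy()
for d,c in [(0,(0,0,255)),(.01,(0,255,255)),(.02,(0,255,0)),(.03,(255,0,0))]:
    p=proj('scene',t+[0,0,d])[0]; cv2.circle(a,(int((p[1]-x0+.5)*7),int((p[0]-y0+.5)*7)),5,c,1)
b=cv2.resize(cv2.imread('pics/w3.png')[140:300,270:350],None,fx=3,fy=3.0)
for d,c in [(0,(0,0,255)),(.01,(0,255,255)),(.02,(0,255,0)),(.03,(255,0,0))]:
    p=proj('wrist',t+[0,0,d],cp)[0]; cv2.circle(b,(int((p[1]-270+.5)*3),int((p[0]-140+.5)*3)),4,c,1)
o=np.zeros((560,800,3),np.uint8);o[:,:560]=a;o[:480,560:800]=b;cv2.imwrite('pics/m4.png',o)
for l,z in [('board_grip',.055)]:
    for d in landmark_of(l,'scene')[:1]: print(l,d['confidence'],onz('scene',d['point'],z))
s=cut_out('board','scene')
E
```

```text
board_grip 0.8 [0.60304909 0.214192   0.055     ]
```

View pics/m4.png

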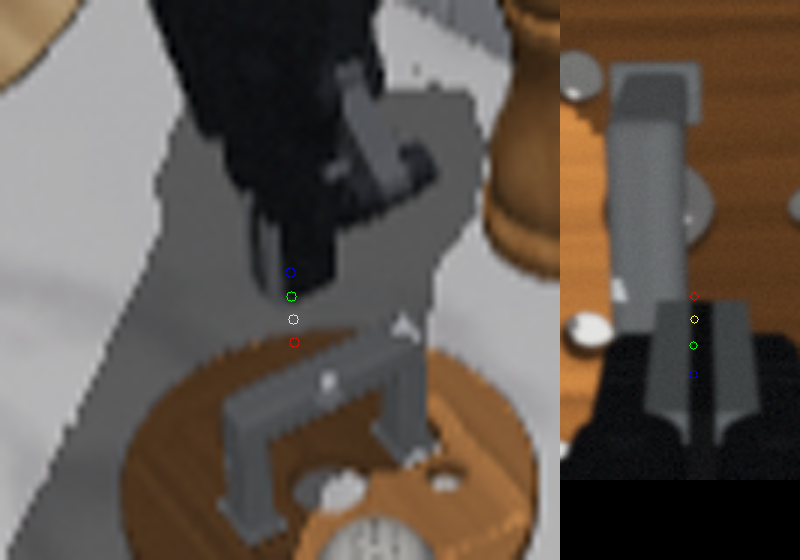

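The real fingertips sit about 20 mm behind the reported TCP: the tip lies at the green 20 mm mark in the scene view. That left the grasp about 20 mm too high, and the pads slid off and pushed the board about 9 mm. I'll re-measure the board and regrasp lower.

```bash
python3 - <<'E'
from h import *
import pickle
cp=pickle.load(open('w3.pkl','rb')); im=cv2.imread('pics/w3.png')
sat=cv2.cvtColor(im,cv2.COLOR_BGR2HSV)[:,:,1].astype(float)
P=[]
for x,y in [(276,164),(355,208),(280,250)]:
    r=9; p=sat[y-r:y+r+1,x-r:x+r+1]; w=np.clip(100-p,0,60); yy,xx=np.mgrid[y-r:y+r+1,x-r:x+r+1]
    P.append([(w*yy).sum()/w.sum(),(w*xx).sum()/w.sum()])
print(np.round(P,1)); H=np.array([onz('wrist',p,.007,cp)[:2] for p in P])
c=H.mean(0); A=np.degrees(np.arctan2(*(H-c).T[::-1]))%120; print(c,A,np.hypot(*(H-c).T), 'h02 dir',np.degrees(np.arctan2(*(H[2]-H[0])[::-1])))
print('bar mid',onz('wrist',[229,299.3],.062,cp), np.degrees(np.arctan2(*(onz('wrist',[240,299.7],.062,cp)-onz('wrist',[175,299],.062,cp))[:2][::-1])))
s=status.sense(); print(s['tcp_pos'],rows([c[0],c[1],.07],73.3),np.degrees(2*np.arctan2(s['tool_rot'][2],s['tool_rot'][1]))-90)
E
```

```text
[[164.7 275.2]
 [207.5 354.1]
 [249.8 281.4]]
[0.60080734 0.21811977] [74.89565747 74.36246536 75.83980846] [0.03593245 0.03507529 0.03522522] h02 dir -14.309719884820014
bar mid [0.59540208 0.21949563 0.062     ] -16.80217104739348
[0.60104543 0.22602729 0.06556399] [-2.03 -7.65 -4.44 -0.   -0.    0.14] 73.4356594795772
```

```bash
python3 -m pendant '[0,0,0,0,0,0,-1,-4,0,0,0,-1.3,-2,-7.5,0,0,0,-1.3,-2,-7.5,0,0,0,-1.3,-2,-7.5,10,0,0,-1.3,-2,-7.5,20,0,0,-1.3,-2,-7.5,30,0,0,-1.3,-2,-7.5,38,0,0,-1.3,-2,-7.5,44,0,0,-1.3,-2,-7.5,49,0,0,-1.3,-2,-7.5,49,0,0,-1.3,-2,-7.5,49,0,0,-1.3]' 50 && python3 -m pendant '[0,0,0,0,0,0,0,0,0,0,0,0,0,0,0,0,0,0,0,0,0,0,0,0,0,0,0,0,0,0,0,0,0,0,0,0,0,0,0,0,0,0,0,0,0,0,0,0]' 0
```

```text
time_s: 8.1
tcp_pos: [0.6009, 0.2184, 0.0166]
tool_rot: [0.0, 0.133, 0.991, 0.0]
ft_force: [-0.0, -0.3, -0.7]
width: 0.587
gripper_force: 0.0
time_s: 8.9
tcp_pos: [0.6012, 0.2182, 0.0172]
tool_rot: [0.0, 0.133, 0.991, 0.0]
ft_force: [-1.2, -1.3, 5.4]
width: 0.148
gripper_force: 60.6
```

```bash
python3 -m pendant '[0,0,-4,0,0,0,0,0,-9,0,0,0,0,0,-15,0,0,0,0,0,-20,0,0,0,0,0,-20,0,0,0,0,0,-20,0,0,0]' && python3 - <<'E'
from h import *
import pickle
s=status.sense();print(s['moment']);cp=campose('wrist',s);pickle.dump(cp,open('w5.pkl','wb'));save(cams.grab_frame('wrist'),'w5.png')
im=cams.grab_frame('scene'); a=cv2.resize(im[120:220,220:340],None,fx=4,fy=4,interpolation=cv2.INTER_CUBIC)[:,:,::-1]
b=cv2.imread('pics/w5.png')[60:360,180:460]; o=np.zeros((400,800,3),np.uint8);o[:,:480]=a;o[:300,500:780]=b;cv2.imwrite('pics/c5.png',o)
E
```

```text
time_s: 9.5
tcp_pos: [0.6009, 0.2184, 0.0368]
tool_rot: [0.0, 0.133, 0.991, 0.0]
ft_force: [-0.4, 0.5, -3.9]
width: 0.149
gripper_force: 59.3
[0.02266682 0.02466346 0.04820376]
```

View pics/c5.png

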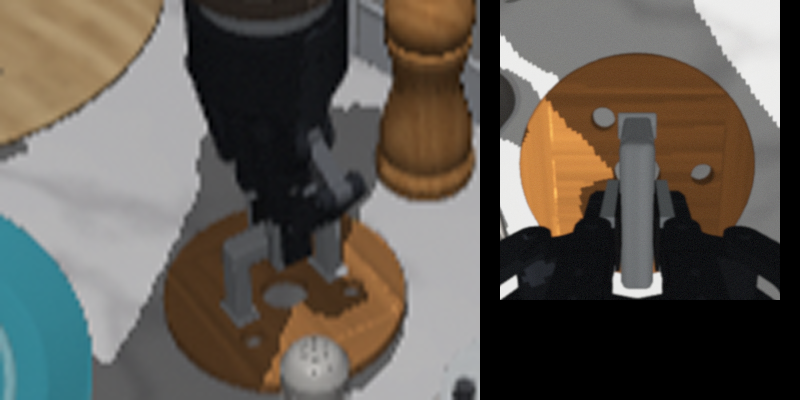

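The board is lifted and level, the pads hold the bar centrally, and the weight reads about 4 N. Next is the board's pose in the tool frame.

```bash
python3 - <<'E'
from h import *
import pickle
from scipy.optimize import least_squares
cp=pickle.load(open('w5.pkl','rb')); im=cv2.imread('pics/w5.png')
hsv=cv2.cvtColor(im,cv2.COLOR_BGR2HSV); sat=hsv[:,:,1].astype(float)
P=[]
for x,y in [(283,177),(382,232)]:
    r=12; p=sat[y-r:y+r+1,x-r:x+r+1]; w=np.clip(100-p,0,60); yy,xx=np.mgrid[y-r:y+r+1,x-r:x+r+1]
    P.append([(w*yy).sum()/w.sum(),(w*xx).sum()/w.sum()])
print(np.round(P,1))
zt=.0298
H=np.array([onz('wrist',p,zt-.003,cp)[:2] for p in P])
d=cut_out('board','wrist'); d=d[0]; m=d['mask'].astype(np.uint8); print(d['box'],d['confidence'])
cs=max(cv2.findContours(m,0,cv2.CHAIN_APPROX_NONE)[0],key=cv2.contourArea)[:,0]; cs=cs[cs[:,1]<270]
W=np.array([onz('wrist',[q[1],q[0]],zt,cp)[:2] for q in cs])
s=least_squares(lambda q:np.hypot(*(W-q[:2]).T)-.065,[.6,.22],loss='soft_l1',f_scale=.001); print('rim c',s.x)
a0=np.radians([-14.8+210,-14.8+90])
def res(q): return (H-q[:2]-.036*np.c_[np.cos(np.radians(q[2]+np.array([210,90]))),np.sin(np.radians(q[2]+np.array([210,90])))]).ravel()*1e3
f=least_squares(res,[.6,.22,-15],x_scale=[.01,.01,5]); print('holes fit c',f.x,'res',f.fun.round(2))
st=status.sense(); t=np.array(st['tcp_pos']);T=rot(st['tool_rot'])
for c in (s.x,f.x[:2]): print('board c in tool xy mm',T.inv().apply(np.r_[c,t[2]]-t)*1e3)
print('tool y yaw',np.degrees(2*np.arctan2(st['tool_rot'][2],st['tool_rot'][1]))-90, st['qpos'].round(2))
E
```

```text
[[176.8 283.3]
 [231.4 380.5]]Traceback (most recent call last):
  File "<stdin>", line 13, in <module>
IndexError: list index out of range
```

```bash
python3 - <<'E'
from h import *
import pickle
from scipy.optimize import least_squares
cp=pickle.load(open('w5.pkl','rb')); im=cv2.imread('pics/w5.png')
P=[[176.8,283.3],[231.4,380.5]]; zt=.0298
H=np.array([onz('wrist',p,zt-.003,cp)[:2] for p in P])
# rim seen: top row 112 at col~316, left col 200, right col 434 (rows ~ 215)
hsv=cv2.cvtColor(im,cv2.COLOR_BGR2HSV); m=((hsv[:,:,0]<25)&(hsv[:,:,1]>110)&(hsv[:,:,2]>40)).astype(np.uint8)
m[:100]=0;m[260:]=0;m[:,:185]=0;m[:,450:]=0
cs=cv2.convexHull(np.vstack(cv2.findContours(m,0,cv2.CHAIN_APPROX_NONE)[0]))[:,0]; cs=cs[cs[:,1]<225]; print(len(cs),cs.min(0),cs.max(0))
W=np.array([onz('wrist',[q[1],q[0]],zt,cp)[:2] for q in cs])
s=least_squares(lambda q:(np.hypot(*(W-q[:2]).T)-.065)*1e3,[.6,.22],loss='soft_l1',x_scale=.01); print('rim c',s.x,'res',np.abs(s.fun).mean())
an=np.array([210,90])
def res(q): return (H-q[:2]-.036*np.c_[np.cos(np.radians(q[2]+an)),np.sin(np.radians(q[2]+an))]).ravel()*1e3
f=least_squares(res,[.6,.22,-15],x_scale=[.01,.01,5]); print('holes fit c',f.x,'res',f.fun.round(2))
st=status.sense(); t=np.array(st['tcp_pos']);T=rot(st['tool_rot'])
for c in (s.x,f.x[:2]): print('board c in tool xy mm',T.inv().apply(np.r_[c,t[2]]-t)*1e3)
print('tool y yaw',np.degrees(2*np.arctan2(st['tool_rot'][2],st['tool_rot'][1]))-90, st['qpos'].round(2))
E
```

```text
33 [200 114] [433 219]
rim c [0.60225211 0.2186958 ] res 0.3798784600737267
holes fit c [  0.60057653   0.21904727 -15.48664304] res [ 0.37  0.36 -0.37 -0.36]
board c in tool xy mm [-1.53439830e+00  9.54995275e-01 -1.06353340e-03]
board c in tool xy mm [ 1.74600918e-01  8.52876609e-01 -2.00074795e-04]
tool y yaw 74.73368831799274 [-0.26  0.65 -0.18  1.7   0.15  0.8   0.8 ]
```

```bash
python3 -m pendant '[0,0,-15,0,0,0,0,0,-35,0,0,0,0,0,-55,0,0,0,0,0,-75,0,0,0,0,0,-90,0,0,0,0,0,-100,0,0,0,-5,-13,-100,0,0,-4,-11,-30,-100,0,0,-9,-18,-47,-100,0,0,-15,-25,-66,-100,0,0,-21,-32,-85,-100,0,0,-27,-38,-103,-100,0,0,-33,-44,-118,-100,0,0,-39,-49,-131,-100,0,0,-45,-53,-142,-100,0,0,-50,-55,-148,-100,0,0,-53,-55,-148,-100,0,0,-53,-55,-148,-100,0,0,-53,-55,-148,-100,0,0,-53,-55,-148,-100,0,0,-53]' && python3 - <<'E'
from h import *
s=status.sense();print(s['moment'],s['qpos'].round(2)); print(rows([.6150,.0615,.105],133-5))
cams.grab_frame('top'); print([ (d['confidence'],onz('top',d['point'],.155)) for d in landmark_of('board_grip','top')[:1]])
E
```

```text
time_s: 11.65
tcp_pos: [0.6148, 0.062, 0.1366]
tool_rot: [0.0, -0.324, 0.946, 0.0]
ft_force: [-0.7, 1.0, -4.1]
width: 0.149
gripper_force: 59.3
[ 0.01526463 -0.02345501 -0.02859648] [ 0.13  0.51 -0.37  1.7   0.22  0.97  1.91]
[ 1.200e-01 -5.700e-01  3.161e+01  2.000e-02  1.000e-02 -2.300e-01]
[(0.61, array([0.62086818, 0.05905349, 0.155     ]))]
```

```bash
python3 -m pendant '[0,-0.5,10,0,0,0,0,-0.5,20,0,0,0,0,-0.5,30,0,0,0,0,-0.5,35,0,0,0,0,-0.5,37,0,0,0,0,-0.5,39,0,0,0,0,-0.5,41,0,0,0,0,-0.5,42,0,0,0,0,-0.5,42,0,0,0]'
```

```text
time_s: 12.65
tcp_pos: [0.6153, 0.0606, 0.0947]
tool_rot: [0.0, -0.323, 0.946, -0.0]
ft_force: [-0.1, 0.6, -4.9]
width: 0.145
gripper_force: 59.2
```

```bash
python3 -m pendant '[0,0,1,0,0,0,0,0,2,0,0,0,0,0,3,0,0,0,0,0,4,0,0,0,0,0,4,0,0,0]'; python3 -c "
from h import *
s=status.sense();T=rot(s['tool_rot']).inv();print(T.apply(s['ft_force']).round(2),T.apply(s['moment']).round(3))"
```

```text
time_s: 13.15
tcp_pos: [0.6151, 0.0606, 0.0904]
tool_rot: [-0.0, -0.323, 0.946, 0.0]
ft_force: [0.5, -0.4, -4.9]
width: 0.148
gripper_force: 59.2
[-0.15 -0.58  4.85] [-0.016 -0.032 -0.033]
```

```bash
python3 -m pendant '[0,0,0.7,0,0,0,0,0,1.5,0,0,0,0,0,2.2,0,0,0,0,0,3,0,0,0,0,0,3,0,0,0]'; python3 -c "
from h import *
s=status.sense();T=rot(s['tool_rot']).inv();print(T.apply(s['ft_force']).round(2),T.apply(s['moment']).round(3))"
```

```text
time_s: 13.65
tcp_pos: [0.6151, 0.0606, 0.0874]
tool_rot: [-0.0, -0.323, 0.946, 0.0]
ft_force: [0.8, -0.1, -4.6]
width: 0.149
gripper_force: 59.2
[-0.52 -0.57  4.65] [ 0.028 -0.046 -0.041]
```

```bash
python3 -m pendant '[0,0,0.7,0,0,0,0,0,1.4,0,0,0,0,0,2,0,0,0,0,0,2,0,0,0]'; python3 -c "
from h import *
s=status.sense();T=rot(s['tool_rot']).inv();print(T.apply(s['ft_force']).round(2),T.apply(s['moment']).round(3))"
```

```text
time_s: 14.05
tcp_pos: [0.6151, 0.0607, 0.0854]
tool_rot: [-0.0, -0.323, 0.946, 0.0]
ft_force: [-0.6, 0.3, -4.0]
width: 0.145
gripper_force: 59.2
[0.25 0.61 3.97] [-0.04   0.039 -0.009]
```

```bash
python3 -m pendant '[0,0,0.8,0,0,0,0,0,1.6,0,0,0,0,0,2.4,0,0,0,0,0,2.4,0,0,0,0,0,2.4,0,0,-1.5,0,0,2.4,0,0,-3,0,0,2.4,0,0,-4.5,0,0,2.4,0,0,-5.3,0,0,2.4,0,0,-5.3,0,0,2.4,0,0,-5.3]'; python3 -c "
from h import *
s=status.sense();T=rot(s['tool_rot']).inv();print(T.apply(s['ft_force']).round(2),T.apply(s['moment']).round(3),rows([.6151,.0606,.08],133))"
```

```text
time_s: 15.05
tcp_pos: [0.6152, 0.0606, 0.0832]
tool_rot: [-0.0, -0.367, 0.93, 0.0]
ft_force: [-0.7, -0.5, -4.5]
width: 0.146
gripper_force: 59.3
[0.83 0.09 4.51] [ 0.05  -0.002 -0.051] [0.09 0.04 3.17 0.   0.   0.03]
```

```bash
python3 -m pendant '[0,0,0.5,0,0,0,0,0,1,0,0,0,0,0,1.5,0,0,0,0,0,2,0,0,0,0,0,2.5,0,0,0,0,0,2.5,0,0,0]'; python3 -c "
from h import *
s=status.sense();T=rot(s['tool_rot']).inv();print(T.apply(s['ft_force']).round(2),T.apply(s['moment']).round(3))"
```

```text
time_s: 15.65
tcp_pos: [0.6151, 0.0607, 0.0806]
tool_rot: [-0.0, -0.367, 0.93, 0.0]
ft_force: [-0.4, 0.4, -4.3]
width: 0.151
gripper_force: 59.3
[0.02 0.5  4.33] [0.024 0.001 0.016]
```

```bash
python3 -m pendant '[0,0,0.4,0,0,0,0,0,0.8,0,0,0,0,0,1.2,0,0,0,0,0,1.6,0,0,0,0,0,2,0,0,0,0,0,2,0,0,0]'; python3 -c "
from h import *
s=status.sense();T=rot(s['tool_rot']).inv();print(T.apply(s['ft_force']).round(2),T.apply(s['moment']).round(3))"
```

```text
time_s: 16.25
tcp_pos: [0.6152, 0.0607, 0.0786]
tool_rot: [-0.0, -0.367, 0.93, 0.0]
ft_force: [-0.2, -0.4, -3.9]
width: 0.148
gripper_force: 59.3
[ 0.39 -0.12  3.9 ] [ 0.006 -0.025  0.015]
```

```bash
python3 -m pendant '[0,0,0.6,0,0,0,0,0,1.2,0,0,0,0,0,1.8,0,0,0,0,0,2.4,0,0,0,0,0,3,0,0,0,0,0,3,0,0,0]'; python3 -c "
from h import *
s=status.sense();T=rot(s['tool_rot']).inv();print(T.apply(s['ft_force']).round(2),T.apply(s['moment']).round(3))"
```

```text
time_s: 16.85
tcp_pos: [0.6151, 0.0607, 0.0756]
tool_rot: [-0.0, -0.367, 0.93, 0.0]
ft_force: [0.5, -0.1, -3.7]
width: 0.15
gripper_force: 59.3
[-0.34 -0.44  3.7 ] [ 0.044 -0.005  0.014]
```

```bash
python3 -m pendant '[0,0,0.7,0,0,0,0,0,1.4,0,0,0,0,0,2.1,0,0,0,0,0,2.8,0,0,0,0,0,3.5,0,0,0,0,0,3.5,0,0,0]'; python3 -c "
from h import *
s=status.sense();T=rot(s['tool_rot']).inv();print(T.apply(s['ft_force']).round(2),T.apply(s['moment']).round(3))"
```

```text
time_s: 17.45
tcp_pos: [0.6151, 0.0606, 0.072]
tool_rot: [-0.0, -0.367, 0.93, 0.0]
ft_force: [-0.2, 0.8, -3.8]
width: 0.148
gripper_force: 59.3
[-0.4   0.71  3.77] [ 0.019 -0.013 -0.   ]
```

```bash
python3 -m pendant '[0,0,0.8,0,0,0,0,0,1.6,0,0,0,0,0,2.4,0,0,0,0,0,3.2,0,0,0,0,0,4,0,0,0,0,0,4,0,0,0]'; python3 -c "
from h import *
s=status.sense();T=rot(s['tool_rot']).inv();print(T.apply(s['ft_force']).round(2),T.apply(s['moment']).round(3))"
```

```text
time_s: 18.05
tcp_pos: [0.6151, 0.0606, 0.068]
tool_rot: [-0.0, -0.367, 0.93, 0.0]
ft_force: [0.4, 0.1, -4.5]
width: 0.148
gripper_force: 59.3
[-0.34 -0.17  4.54] [-0.007  0.004 -0.006]
```

```bash
python3 -m pendant '[0,0,0.3,0,0,0,0,0,0.6,0,0,0,0,0,0.9,0,0,0,0,0,1.2,0,0,0,0,0,1.2,0,0,0]'; python3 -c "
from h import *
s=status.sense();T=rot(s['tool_rot']).inv();print(T.apply(s['ft_force']).round(2),T.apply(s['moment']).round(3))"
```

```text
time_s: 18.55
tcp_pos: [0.6153, 0.0607, 0.0672]
tool_rot: [0.0, -0.367, 0.93, -0.0]
ft_force: [-1.5, -0.3, -2.0]
width: 0.147
gripper_force: 59.6
[1.3  0.84 2.  ] [-0.118  0.169 -0.011]
```

```bash
python3 -m pendant '[0,0,0.3,0,0,0,0,0,0.6,0,0,0,0,0,0.6,0,0,0]'; python3 -c "
from h import *
s=status.sense();T=rot(s['tool_rot']).inv();print(T.apply(s['ft_force']).round(2),T.apply(s['moment']).round(3),s['tcp_pos'])"
```

```text
time_s: 18.85
tcp_pos: [0.6154, 0.0607, 0.0669]
tool_rot: [0.0, -0.367, 0.93, -0.0]
ft_force: [-3.1, -0.2, 2.4]
width: 0.151
gripper_force: 60.2
[ 2.37  1.96 -2.37] [-0.315  0.439  0.003] [0.61540874 0.06069675 0.06689534]
```

```bash
python3 -m pendant '[0,0,0,0,0,0,0,0,0,0,0,0,0,0,0,0,0,0,0,0,0,0,0,0,0,0,0,0,0,0,0,0,0,0,0,0,0,0,0,0,0,0]' 45 && python3 -m pendant '[0,0,-5,0,0,0,0,0,-15,0,0,0,0,0,-30,0,0,0,0,0,-50,0,0,0,0,0,-75,0,0,0,0,0,-100,0,0,0,0,0,-125,0,0,0,0,0,-140,0,0,0,0,0,-140,0,0,0,0,0,-140,0,0,0]' && python3 - <<'E'
from h import *
s=status.sense();cp=campose('wrist',s);w=cams.grab_frame('wrist');im=cams.grab_frame('scene')
for l,z in [('board_grip',.105)]:
    print(proj('scene',[.6152,.0612,z]), [ (d['confidence'],d['point']) for d in landmark_of(l,'scene')[:1]])
for y in ([.05,.06,.064]): print(proj('scene',[.6152,.0612,y]).round(1))
a=cv2.resize(im[130:280,270:430],(480,450),interpolation=cv2.INTER_CUBIC)[:,:,::-1]
o=np.zeros((450,800,3),np.uint8);o[:,:480]=a;o[:280,490:800]=w[40:320,165:475,::-1];cv2.imwrite('pics/f.png',o)
E
```

```text
time_s: 19.55
tcp_pos: [0.6152, 0.0607, 0.0664]
tool_rot: [0.0, -0.367, 0.93, 0.0]
ft_force: [-0.1, -0.2, -0.3]
width: 0.528
gripper_force: 0.0
time_s: 20.55
tcp_pos: [0.615, 0.0605, 0.2064]
tool_rot: [0.0, -0.367, 0.93, -0.0]
ft_force: [0.2, -1.0, -0.5]
width: 0.527
gripper_force: 0.0
[[201.54398324 354.90097831]] [(0.7, [202.7, 354.4])]
[[219.4 353.2]]
[[216.3 353.5]]
[[215.  353.6]]
```

View pics/f.png

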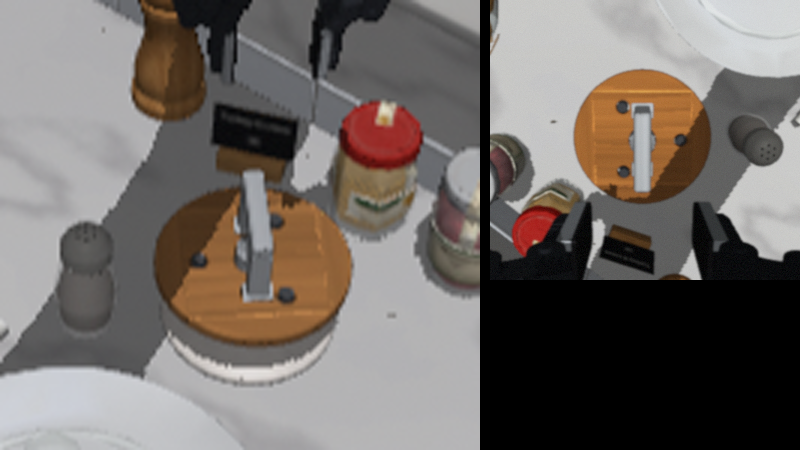

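The board lies flat on the flange with a dark stud showing in each of its three holes. The grip landmark is at row 202.7, against 201.5 expected when fully home. The bystanders in view are where they were, and the gripper is clear.

```bash
python3 -c "
from cell import r
print(r.sign_off())"
```

```text
the job is handed in; nothing more can be done
None
```

The board is threaded on the spigot with all three studs in its holes and lies flat on the flange; the first grasp slipped and pushed the board about 9 mm on the table, but the second held, and the job was handed in at about 21 s with the gripper clear.

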